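# Raise the dispensing cabinet's window to the marker

## Robot

A 6-joint arm with a two-finger parallel gripper is mounted at the origin on a cart in front of the work surface, level with it; the furniture and walls round the work are solid. World frame = base frame: x ahead of the robot, y to its left, z up, the work surface at z = 0. Lengths are in mm, angles in degrees, forces in N, time in s.
With the tool pointing down it reaches from about 325 to 900 mm from the base axis. Payload 6.1 kg.
Tool frame: the origin (TCP) lies at the very end of the fingers, on their centre line; the grasp point (between the pads) lies 19 mm behind it; x points along the fingers, y is the direction in which the jaws open and shut, and the axes are right-handed (so a half turn about x gives the same grasp; the last joint's range is limited). The gripper opens to 87 mm and grips with 3 to 60 N. Pads are 19 mm wide; open, the fingers measure 117 mm over their backs; the gripper's body (75 mm by 190 mm) begins 51 mm behind the grasp point.
Start: joints at [-78.444, 12.628, 87.462, -0, 79.91, -7.225], TCP at [201.218, -591.715, 222.538] pointing down, gripper open.
Joint ranges: [-170.65, 170.65], [-52.31, 119.04], [5.05, 147.46], [-71.25, 251.25], [11.57, 151.72], [-153.62, 153.62]. Speed limits (degrees/s): [147.25, 147.25, 172.46, 180, 180, 180].

## Interface

Orientations are given as [roll, pitch, yaw] about the fixed x, y, z axes, in that order (R = Rz(yaw) Ry(pitch) Rx(roll)).
In Python, from workcell import env gives the robot as it stands. The module is installed in compiled form; this text tells all that it offers. Calls block until the motion is done:
- env.reach(position, orientation): joint-space move of the TCP to a pose.
- env.servo_line(position, rate=150, attitude=None): straight line of the TCP; attitude=None keeps the orientation; rate is the mean speed in mm/s.
- env.move_joints(angles): joint-space move.
- env.release() and env.grab(strength=None): open the fingers fully, or close them until they stop; strength is the grip in N (None keeps the last).
- env.pause(seconds).
- env.ik(position, orientation): joint angles nearest the present ones, or None.
- env.capture(name): name is "scene" or "top" or "wrist"; returns a dict with "color" (420x560x3 uint8, red, green, blue), "vfov" (degrees; the focal length in pixels is half the picture's height over the tangent of half this angle, whatever the lens; pixels are square), "cx", "cy" (the principal point, pixels), "position" and "orientation" of the camera in the world; the wrist camera has in their place "mount" (4x4, takes a point from camera to tool coordinates, whose origin is the TCP and whose axes are the tool frame's). Camera axes: x right, y up, looking along -z (the intrinsics and any distortion apply to the point x, -y, -z); pixel columns grow to the right and rows downward; lengths in mm; the calibration is good to about 2 mm. A picture is of the moment at which its call begins: read the wrist's pose just before it. There is no depth.
A pose or a line that the arm cannot do raises env.Unreachable and nothing moves.
- env.sign_off(): hands the job in, once; it reports no verdict.
Trained networks look in the newest picture that a camera, given by its name, has taken for a name from the list of things; names that differ only in an ending like _2 or _b are one class to them, and where a whole thing is asked for, a point or a joint stands for the part that bears it (a point fixed in the world has none). Each returns a list of dicts, best first, with "score" (0 to 1); they miss things now and then, are a little off and sometimes report something else, mostly with a low value. They report only what shows in the picture. A call takes as long as a camera call. They do not tell look-alikes from the thing itself.
- env.masks_of(camera, thing): "pixels" (420x560 bool, what is visible of it) and "box" ([left, top, right, bottom] in pixels, round what is visible of it).
- env.spot_point(camera, thing): "xy" ([column, row] in pixels: a listed point, or the origin of a listed thing).
Readings, each from a call of its own:
- env.current_time_s(): time.
- env.current_q(): joint angles.
- env.current_joint_vel(): joint speeds.
- env.current_joint_torque(): joint torques, N m.
- env.current_eef_pos(): TCP position.
- env.current_tcp_rot(): TCP orientation.
- env.current_contact_force(): force on the tool from outside, world axes, zero at the start.
- env.current_wrist_torque(): the same for the moment, N m.
- env.current_grip_width(): opening from 0.0 (shut) to 1.0 (fully open).
Only numpy, scipy, OpenCV 4.12 (cv2) and the standard library are available. Lean on these libraries where they do the work, as an engineer would, in place of code of your own. Each camera call takes 0.05 s, during which the arm holds its last target.

## Task

Push the sliding window of the small dispensing cabinet up from beneath its lip, without taking hold of it, until the pointer on the lip is level with the black marker on the right-hand rail. Leave it standing there, then press the button on the little grey alarm box in front on the left fully down and let it go. Do not shift the marker or the loose things in and around the cabinet.

Things in the scene. Friction and masses are not known exactly. Their poses are not given: they have to be found in the camera images.
- cabinet: White cabinet, 330 mm wide (y), 270 mm deep, 340 mm high, fixed to the bench; origin on the bench under the middle of its floor; x to its back, y to its left, z up. Its front leans back 25 degrees from vertical and is open below the window (floor 10 mm thick); two aluminium rails 22 mm wide bound it, centres 150 mm left and right of the middle.
- lip_edge (a point): The window's aluminium lip: a ledge 240 mm wide (y), 28 mm deep, 14 mm thick, sticking out square from the foot of the window towards the robot, 8 to 10 cm above the bench at first, free space beneath. This point: middle of its front lower edge; z points up along the slide (25 degrees back from vertical), x from this edge towards the glass (underside: z = 0, x 0 to 28 mm), y left.
- sash (a joint): How far the window is pushed up along its slope, m: 0 at the bottom stop, 0.125 at the top stop. It is counterweighted and stays where it is left; moving it takes about 2 to 6 N along the slope, either way.
- pointer (a point): Tip of the small dark pointer at the lip's right end, 147 mm right of the middle, 7 mm above the underside; moves with the window, axes as the lip's.
- mark (a point): Tip of the black marker, an arrow-shaped clip on the right-hand rail that points at the pointer; axes as the lip's, z along the slide. Window at the right height: the mark's z coordinate along the slide equals the pointer's.
- marker (a joint): Where the marker clip sits on its rail, m, counted so that the window is at the mark when joint sash has the same value. A stiff clip that is not to be moved.
- alarm (a joint): Travel of the alarm box's button, m: 0 out, 0.006 fully down; a spring returns it, about 5 N when fully down.
- alarm_top (a point): Middle of the top of the round grey button (28 mm across) that stands in a black collar on top of the alarm box, about 6 cm above the bench; it is pressed straight down.
- alarm_box: Grey box, 70 x 60 x 40 mm high, fixed to the bench to the left of the cabinet's front; origin under its middle, on the bench.
- lead_pig_mid (a point): Loose grey lead pot, 57 mm across and 93 mm high, at the back inside the cabinet; point half-way up.
- vial_mid (a point): Loose small bottle, 30 mm across and 62 mm high, at the back inside the cabinet; point half-way up.
- vial_shield_mid (a point): Loose cylindrical vial shield, 42 mm across and 89 mm high, on the bench to the right in front of the cabinet; point half-way up.
- syringe_shield_mid (a point): Loose metal tube (syringe shield), 24 x 68 x 30 mm high, lying on the bench in front of the cabinet; point half-way up.
Mind the look-alikes: they are no part of the job. Of the things that look like the alarm_box, take the one that is farthest from the robot's base at the start.

How it is judged:
By the outcome, as a careful person would: the job done as asked, in the order asked, and still so for the second after the job is handed in, with the robot touching nothing.
It also fails if it takes over 51 s, if anything falls off the work surface, if the arm or the gripper's body presses on something with over 40 N, if the wrist force passes 120 N, or if a joint passes its speed limit or range.

## Working session

There is one attempt and no reset: what is moved stays moved. The work goes in short steps, each a Python script; the robot and the scene stay as the last script left them, time stands still between calls to the robot, and variables do not carry over. Pictures are saved under pics/ and viewed, and the job is handed in when it is done.

```bash
mkdir -p pics
cat > h.py <<'E'
import numpy as np, cv2
from scipy.spatial.transform import Rotation as R
from workcell import env
def rot(rpy): return R.from_euler('xyz',rpy,degrees=True).as_matrix()
def K(c):
    f=210/np.tan(np.radians(c['vfov'])/2); return f
def campose(c,tp=None,tr=None):
    if 'mount' in c:
        T=np.eye(4);T[:3,:3]=rot(tr);T[:3,3]=tp
        T=T@np.array(c['mount']);return T[:3,:3],T[:3,3]
    o=np.array(c['orientation'])
    return (rot(o) if o.size==3 else o),np.array(c['position'])
def ray(c,xy,P):
    f=K(c); d=np.array([(xy[0]-c['cx'])/f,-(xy[1]-c['cy'])/f,-1]); return P[1],P[0]@d
def onz(c,xy,P,z):
    p,d=ray(c,xy,P); return p+d*(z-p[2])/d[2]
def proj(c,X,P):
    q=P[0].T@(np.array(X)-P[1]); f=K(c); return np.array([c['cx']+f*q[0]/-q[2], c['cy']-f*q[1]/-q[2]])
def tri(rs):
    A=np.zeros((3,3));b=np.zeros(3)
    for p,d in rs:
        d=d/np.linalg.norm(d);M=np.eye(3)-np.outer(d,d);A+=M;b+=M@p
    X=np.linalg.solve(A,b)
    return X,[np.linalg.norm((np.eye(3)-np.outer(d,d)/(d@d))@(X-p)) for p,d in rs]
def save(c,n): cv2.imwrite('pics/'+n,c['color'][:,:,::-1])
E
python3 - <<'E'
from h import *
for n in ['scene','top','wrist']:
    c=env.capture(n); save(c,n+'0.png'); print(n,{k:v for k,v in c.items() if k!='color'})
    for t in ['cabinet','lip_edge','pointer','mark','alarm_top','alarm_box','lead_pig_mid','vial_mid','vial_shield_mid','syringe_shield_mid']:
        print(t,[(np.round(d['xy'],1).tolist(),round(d['score'],2)) for d in env.spot_point(n,t)])
print(env.current_time_s(),env.current_tcp_rot(),env.current_eef_pos())
E
```

```text
scene {'vfov': 52.09091770302667, 'cx': 282.03045978142563, 'cy': 208.12457244983935, 'position': array([ 94.95358557, 506.55741724, 608.43732649]), 'orientation': array([  56.19620077,    0.30597631, -141.19755809])}
cabinet [([276.1, 223.5], 0.81)]
lip_edge [([310.7, 205.0], 0.91)]
pointer [([341.9, 174.8], 0.69)]
mark [([332.3, 142.9], 0.52), ([363.6, 259.6], 0.41)]
alarm_top [([239.1, 272.6], 0.7), ([228.8, 350.4], 0.54), ([295.4, 297.2], 0.44)]
alarm_box [([232.2, 375.0], 0.86), ([301.0, 321.7], 0.75), ([239.0, 271.0], 0.72), ([232.9, 294.6], 0.68)]
lead_pig_mid []
vial_mid [([368.1, 256.7], 0.21)]
vial_shield_mid [([393.2, 193.2], 0.77)]
syringe_shield_mid [([366.5, 256.6], 0.79)]
top {'vfov': 44.978528065762404, 'cx': 267.27565891755034, 'cy': 203.07371621653743, 'position': array([ 363.96019235,  -95.90330107, 1186.06108893]), 'orientation': array([ 1.05073690e+01,  8.05664106e-02, -9.12124953e+01])}
cabinet [([288.7, 179.4], 0.66)]
lip_edge [([285.8, 213.2], 0.64), ([252.9, 144.6], 0.54)]
pointer [([354.3, 208.5], 0.79)]
mark [([361.4, 181.2], 0.57)]
alarm_top [([122.1, 273.
[... 358 characters left out ...]
9], 0.38), ([309.5, 153.9], 0.15)]
wrist {'vfov': 63.007977269214685, 'cx': 279.28070601657964, 'cy': 211.058408515547, 'mount': array([[-2.29430835e-04,  2.72200539e-01, -9.62240518e-01,
        -1.62870026e+02],
       [ 9.99999940e-01, -1.87141780e-04, -2.91373009e-04,
         1.18263879e+00],
       [-2.59387293e-04, -9.62240527e-01, -2.72200480e-01,
        -7.51797060e+01],
       [ 0.00000000e+00,  0.00000000e+00,  0.00000000e+00,
         1.00000000e+00]])}
cabinet []
lip_edge []
pointer []
mark []
alarm_top []
alarm_box []
lead_pig_mid []
vial_mid []
vial_shield_mid []
syringe_shield_mid []
1.65 [-111.20577377   89.99741647   87.57872127] [ 201.22652738 -591.69180512  222.53440101]
```

View pics/scene0.png

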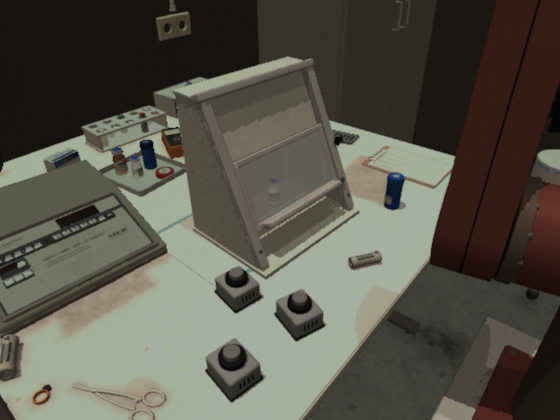

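View pics/top0.png

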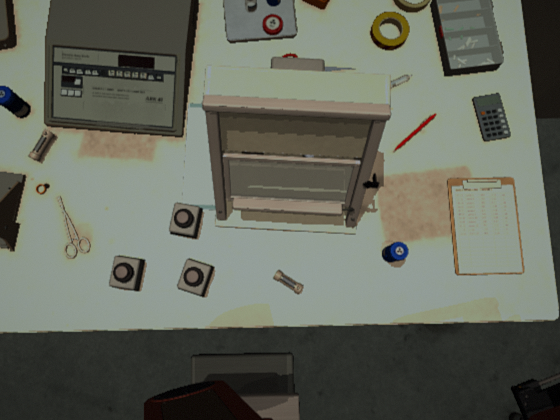

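View pics/wrist0.png

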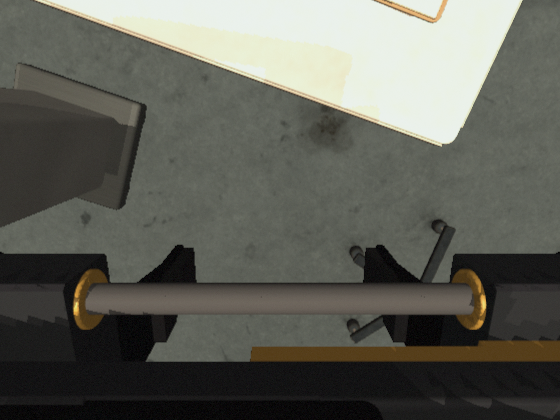

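The scene picture shows three grey boxes, at about (237,287), (299,312) and (233,365). The cabinet's lip runs from (262,222) to (338,185), and the blue vial shield is at (394,190). In the top view the boxes are at (185,220), (196,277) and (126,273), the lip is at y≈205 from x=232 to 344, and the black marker is at about (372,182).

Run:
```python
from h import *
cs=env.capture('scene');ct=env.capture('top');Ps=campose(cs);Pt=campose(ct)
def m(c,n,t):
    for d in env.masks_of(n,t): print(n,t,round(d['score'],2),np.round(d['box']).tolist(),d['pixels'].sum())
for n,c in(('scene',cs),('top',ct)):
    for t in['alarm_box','alarm_top','mark','pointer','lip_edge','cabinet','lead_pig_mid','vial_mid','syringe_shield_mid','vial_shield_mid']: m(c,n,t)
for s,t in (((237,270),(181.5,216.5)),((299,299),(191.5,281)),((232,351),(122,273))):
    X,e=tri([ray(cs,s,Ps),ray(ct,t,Pt)]);print('btn',X.round(1),np.round(e,1),np.hypot(X[0],X[1]), onz(ct,t,Pt,60).round(1),onz(cs,s,Ps,60).round(1))
for n,s,t in (('pointer',(341.9,174.8),(354.3,208.5)),('mark',(332.3,142.9),(361.4,181.2)),('lip',(310.7,205),(285.8,213.2)),('vs',(393.2,193.2),(392.1,252.9)),('syr',(366.5,256.6),(291.6,280.7))):
    X,e=tri([ray(cs,s,Ps),ray(ct,t,Pt)]);print(n,X.round(1),np.round(e,1))
for n,c,P in(('scene',cs,Ps),('top',ct,Pt)):
    im=c['color'][:,:,::-1]
    a=(300,120,380,220) if n=='scene' else (200,150,400,250)
    k=5 if n=='scene' else 4
    cr=im[a[1]:a[3],a[0]:a[2]]
    cv2.imwrite(f'pics/{n}crop.png',cv2.resize(cr,None,fx=k,fy=k,interpolation=cv2.INTER_CUBIC))
```

```text
scene alarm_box 0.93 [205.0, 341.0, 260.0, 401.0] 2154
scene alarm_box 0.9 [274.0, 291.0, 325.0, 341.0] 1699
scene alarm_box 0.83 [212.0, 269.0, 260.0, 313.0] 1398
scene alarm_top 0.55 [292.0, 293.0, 307.0, 310.0] 193
scene alarm_top 0.51 [232.0, 268.0, 246.0, 282.0] 164
scene alarm_top 0.5 [220.0, 346.0, 241.0, 362.0] 250
scene mark 0.59 [330.0, 139.0, 343.0, 148.0] 64
scene pointer 0.83 [233.0, 124.0, 347.0, 230.0] 6725
scene lip_edge 0.9 [236.0, 123.0, 346.0, 231.0] 6751
scene cabinet 0.74 [234.0, 128.0, 345.0, 231.0] 6754
scene cabinet 0.61 [174.0, 59.0, 360.0, 280.0] 28137
scene syringe_shield_mid 0.67 [351.0, 251.0, 382.0, 269.0] 379
scene vial_shield_mid 0.92 [383.0, 175.0, 407.0, 210.0] 597
scene vial_shield_mid 0.18 [334.0, 137.0, 343.0, 147.0] 51
top alarm_box 0.91 [170.0, 205.0, 201.0, 238.0] 886
top alarm_box 0.81 [178.0, 257.0, 212.0, 298.0] 977
top alarm_box 0.59 [108.0, 255.0, 146.0, 289.0] 953
top alarm_top 0.63 [174.0, 214.0, 188.0, 223.0] 120
top alarm_top 0.6 [118.0, 266.0, 127.0, 278.0] 125
top alarm_top 0.5 [275.0, 269.0, 302.0, 295.0] 250
top mark 0.54 [364.0, 1
[... 396 characters left out ...]
syringe_shield_mid 0.75 [274.0, 269.0, 303.0, 294.0] 267
top syringe_shield_mid 0.71 [224.0, 155.0, 361.0, 215.0] 7274
top syringe_shield_mid 0.67 [240.0, 153.0, 264.0, 157.0] 78
top vial_shield_mid 0.82 [380.0, 245.0, 410.0, 262.0] 415
btn [543.2  92.1  65.9] [2.5 2.5] 550.9481298903839 [546.2  94.6  60. ] [545.6  86.6  60. ]
btn [405.3  72.9  60.9] [3.4 3.4] 411.7860978877846 [402.4  71.3  60. ] [408.9  73.5  60. ]
btn [423.4 224.6  60.3] [0.4 0.4] 479.25497940806196 [423.1 224.5  60. ] [423.9 224.7  60. ]
pointer [ 550.5 -287.2   98.8] [1. 1.]
mark [ 591.8 -294.1  168.7] [2.7 2.7]
lip [ 541.2 -139.9   92.4] [2.5 2.5]
vs [ 455.  -378.6   39.2] [1.3 1.3]
syr [ 398.7 -151.2   12.9] [1.2 1.2]
```

View pics/scenecrop.png

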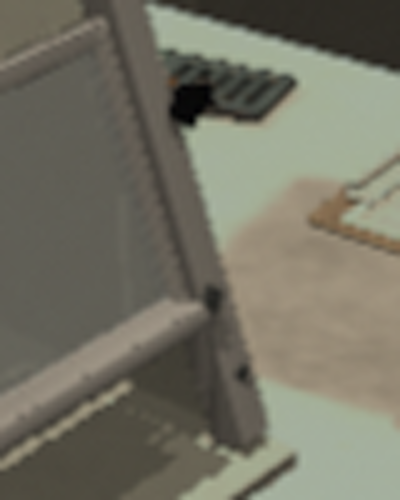

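View pics/topcrop.png

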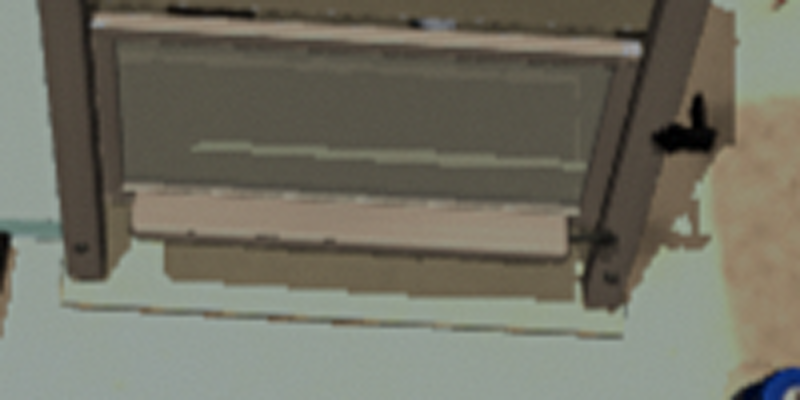

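Run:
```python
from h import *
cs=env.capture('scene');ct=env.capture('top');Ps=campose(cs);Pt=campose(ct)
a=onz(ct,(215.5,226),Pt,10);b=onz(ct,(355.5,233.7),Pt,10);print(a,b,np.linalg.norm(a-b),np.degrees(np.arctan2(a[0]-b[0],a[1]-b[1])))
a=onz(ct,(232.5,209.5),Pt,90);b=onz(ct,(341.5,214),Pt,90);print(a,b,np.linalg.norm(a-b),np.degrees(np.arctan2(a[0]-b[0],a[1]-b[1])))
for n,s,t in (('pointer',(342.6,179.4),(353,210)),('mark',(334.4,140.5),(363.8,183.8)),('screw',(348.5,194.6),(352.7,219.5))):
    X,e=tri([ray(cs,s,Ps),ray(ct,t,Pt)]);print(n,X.round(1),np.round(e,1))
print(env.current_time_s())
for yaw in(-3,0):
  for p in ([430,-180,170],[540,-190,90],[590,-190,190]):
    print(p,env.ik(p,[180,25,yaw]),env.ik(p,[0,25,yaw]))
```

```text
[530.14551982  23.3518439   10.        ] [ 505.06528881 -302.96323451   10.        ] 327.2774791870296 4.395052174669095
[554.54167566 -22.12599471  90.        ] [ 539.44294087 -260.54697286   90.        ] 238.8985864708436 3.623590890978257
pointer [ 548.3 -286.6   87.2] [0. 0.]
mark [ 586.2 -296.7  175.3] [1.1 1.1]
screw [ 532.3 -292.1   47.5] [0.8 0.8]
2.85
[430, -180, 170] None None
[540, -190, 90] [-52.91365591   3.03234786 143.83941903 110.39312733  47.71085622
 -55.58258835] [-52.91365591   3.03234786 143.83941903 110.39312733  47.71085622
 124.41741165]
[590, -190, 190] [-45.6368723  -10.85220754 139.14478353  97.55929449  38.26277804
 -30.85506564] [-45.6368723  -10.85220754 139.14478353  97.55929449  38.26277804
 149.14493436]
[430, -180, 170] None None
[540, -190, 90] [-54.92641221   4.29148263 142.45098381 105.35824676  50.28254729
 -54.30381197] [-54.92641221   4.29148263 142.45098381 105.35824676  50.28254729
 125.69618803]
[590, -190, 190] [-47.66300666  -9.35909113 137.92363129  94.27389933  42.20673243
 -30.64531246] [-47.66300666  -9.35909113 137.92363129  94.27389933  42.20673243
 149.35468754]
```

```bash
cat >> h.py <<'E'
yawc=-4.0
def frame(phi,yc=None):
    C=R.from_euler('z',yawc,degrees=True).as_matrix()
    u=C@np.array([np.sin(np.radians(25)),0,np.cos(np.radians(25))])
    n=C@np.array([np.cos(np.radians(25)),0,-np.sin(np.radians(25))])
    l=C@np.array([0,1,0])
    p=np.radians(phi); x=np.cos(p)*n-np.sin(p)*l; z=-u; y=np.cross(z,x)
    return u,n,l,np.column_stack([x,y,z])
def rpy(M): return R.from_matrix(M).as_euler('xyz',degrees=True)
E
python3 - <<'E'
from h import *
L=np.array([547,-141,86.])
for phi in (0,20,30,40,50,60,70):
  u,n,l,M=frame(phi)
  for off in (0,40):
    for nm,s,back in (('app',-30,120),('low',-20,0),('hi',100,0),('hiback',95,120)):
      p=L+l*off+n*18+u*s-M[:,0]*back
      q=env.ik(p.tolist(),rpy(M).tolist())
      print(phi,off,nm,p.round(),None if q is None else np.round(q).tolist())
cs=env.capture('scene')
cv2.imwrite('pics/lipc.png',cv2.resize(cs['color'][150:260,220:370,::-1],None,fx=5,fy=5,interpolation=cv2.INTER_CUBIC))
E
```

```text
0 0 app [ 442. -134.  102.] None
0 0 low [ 555. -142.   60.] [-43.0, 9.0, 145.0, 128.0, 46.0, -67.0]
0 0 hi [ 605. -145.  169.] [-37.0, -9.0, 141.0, 111.0, 32.0, -40.0]
0 0 hiback [ 495. -137.  215.] None
0 40 app [445. -94. 102.] None
0 40 low [ 558. -102.   60.] [-35.0, 7.0, 146.0, 137.0, 44.0, -71.0]
0 40 hi [ 608. -105.  169.] [-30.0, -11.0, 142.0, 119.0, 27.0, -44.0]
0 40 hiback [498. -97. 215.] None
20 0 app [452. -93.  99.] None
20 0 low [ 555. -142.   60.] [-18.0, 11.0, 144.0, 191.0, 42.0, -104.0]
20 0 hi [ 605. -145.  169.] [-15.0, -7.0, 140.0, 206.0, 22.0, -120.0]
20 0 hiback [504. -97. 212.] None
20 40 app [454. -53.  99.] None
20 40 low [ 558. -102.   60.] [-9.0, 11.0, 144.0, 203.0, 43.0, -109.0]
20 40 hi [ 608. -105.  169.] [-8.0, -6.0, 140.0, 221.0, 25.0, -131.0]
20 40 hiback [507. -57. 212.] None
30 0 app [461. -75.  95.] None
30 0 low [ 555. -142.   60.] [-6.0, 16.0, 140.0, 219.0, 48.0, -119.0]
30 0 hi [ 605. -145.  169.] [-6.0, -0.0, 136.0, 237.0, 35.0, -142.0]
30 0 hiback [514. -79. 208.] None
30 40 app [464. -35.  95.] [19.0, 3.0, 147.0, 250.0, 55.0, -133.0]
30 40 
[... 642 characters left out ...]
hiback [540. -48. 197.] None
50 40 app [490.  -5.  84.] None
50 40 low [ 558. -102.   60.] None
50 40 hi [ 608. -105.  169.] None
50 40 hiback [543.  -8. 197.] None
60 0 app [504. -34.  77.] None
60 0 low [ 555. -142.   60.] None
60 0 hi [ 605. -145.  169.] None
60 0 hiback [556. -37. 190.] None
60 40 app [506.   6.  77.] None
60 40 low [ 558. -102.   60.] None
60 40 hi [ 608. -105.  169.] None
60 40 hiback [559.   2. 190.] None
70 0 app [521. -26.  69.] None
70 0 low [ 555. -142.   60.] None
70 0 hi [ 605. -145.  169.] None
70 0 hiback [574. -30. 182.] None
70 40 app [524.  14.  69.] None
70 40 low [ 558. -102.   60.] None
70 40 hi [ 608. -105.  169.] None
70 40 hiback [577.  10. 182.] None
```

View pics/lipc.png

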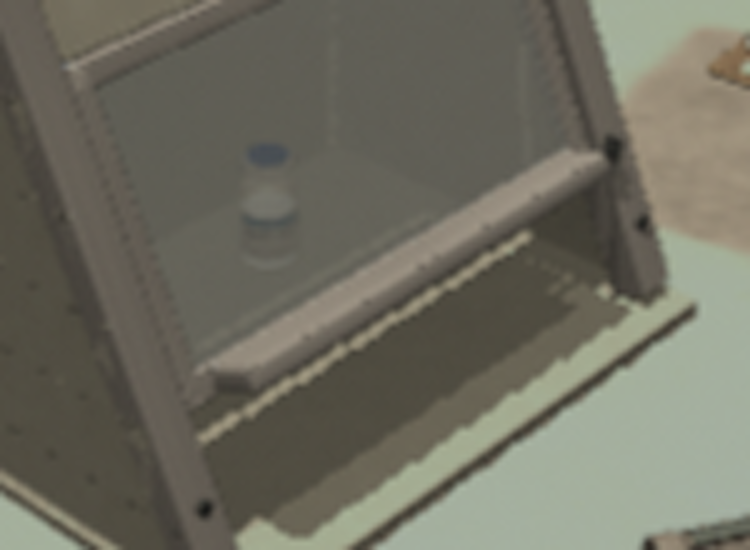

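The crop shows the lip with its lower front edge from crop (245,385) to (600,175). The pointer is at its right end, and the space below is open. The arm is cramped here, so I'll scan approach angles.

```bash
cat >> h.py <<'E'
def frame2(phi,pitch,roll=0):
    u,n,l,_=frame(0)
    C=R.from_euler('z',yawc,degrees=True).as_matrix()
    t=np.radians(pitch); nn=C@np.array([np.cos(t),0,-np.sin(t)]); uu=C@np.array([np.sin(t),0,np.cos(t)])
    p=np.radians(phi); x=np.cos(p)*nn-np.sin(p)*l; z=-uu; y=np.cross(z,x)
    return u,n,l,np.column_stack([x,y,z])@R.from_euler('x',roll,degrees=True).as_matrix()
E
python3 - <<'E'
from h import *
L=np.array([547,-141,86.])
for pitch in (25,35,45):
 for phi in (-40,-30,-20,-10,0,10,20,30):
  u,n,l,M=frame2(phi,pitch)
  for off in (-40,0,40,70):
    r=[]
    for nm,s,back in (('b80',-25,80),('b60',-25,60),('b40',-25,40),('low',-20,0),('hi',105,0),('h40',95,40),('h60',95,60),('h80',95,80)):
      p=L+l*off+n*18+u*s-n*back
      q=env.ik(p.tolist(),rpy(M).tolist())
      r.append('-' if q is None else nm)
      if nm=='hi' and q is not None: qh=np.round(q).tolist()
    print(pitch,phi,off,*r,qh)
E
```

```text
25 -40 -40 b80 b60 b40 low hi h40 h60 h80 [-56.0, 21.0, 111.0, 73.0, 81.0, -25.0]
25 -40 0 b80 b60 b40 low hi h40 h60 h80 [-54.0, 19.0, 115.0, 75.0, 79.0, -26.0]
25 -40 40 b80 b60 b40 low hi h40 h60 h80 [-50.0, 16.0, 119.0, 77.0, 76.0, -26.0]
25 -40 70 b80 b60 b40 low hi h40 h60 h80 [-48.0, 14.0, 121.0, 79.0, 74.0, -26.0]
25 -30 -40 b80 b60 b40 low hi h40 h60 h80 [-56.0, 14.0, 119.0, 78.0, 71.0, -27.0]
25 -30 0 b80 b60 b40 low hi h40 h60 h80 [-52.0, 11.0, 123.0, 80.0, 69.0, -27.0]
25 -30 40 b80 b60 b40 low hi h40 h60 h80 [-49.0, 8.0, 127.0, 83.0, 66.0, -27.0]
25 -30 70 b80 b60 b40 low hi h40 h60 h80 [-46.0, 6.0, 129.0, 85.0, 64.0, -27.0]
25 -20 -40 b80 b60 b40 low hi h40 h60 h80 [-54.0, 6.0, 127.0, 84.0, 61.0, -28.0]
25 -20 0 b80 b60 b40 low hi h40 h60 h80 [-50.0, 3.0, 130.0, 87.0, 58.0, -28.0]
25 -20 40 b80 b60 b40 low hi h40 h60 h80 [-45.0, -0.0, 133.0, 90.0, 55.0, -28.0]
25 -20 70 - b60 b40 low hi h40 h60 h80 [-41.0, -2.0, 135.0, 92.0, 52.0, -28.0]
25 -10 -40 b80 b60 b40 low hi h40 h60 h80 [-49.0, -1.0, 133.0, 92.0, 49.0, -31.0]
25 -10 0 - - b40 low hi h40 h60 h80 [-45.0, -4.0, 13
[... 5455 characters left out ...]
hi h40 h60 h80 [-16.0, -13.0, 130.0, -4.0, 17.0, 85.0]
45 10 70 - - - - hi h40 h60 h80 [-12.0, -13.0, 130.0, -15.0, 17.0, 99.0]
45 20 -40 - - - - hi h40 h60 h80 [-19.0, -10.0, 129.0, -35.0, 15.0, 113.0]
45 20 0 - - - - hi h40 h60 h80 [-13.0, -10.0, 129.0, -45.0, 19.0, 127.0]
45 20 40 - - - - hi h40 h60 h80 [-8.0, -9.0, 129.0, -51.0, 23.0, 137.0]
45 20 70 - - - - hi h40 h60 h80 [-3.0, -8.0, 128.0, -55.0, 26.0, 142.0]
45 30 -40 - - - - hi h40 h60 h80 [-11.0, -5.0, 127.0, -69.0, 27.0, 152.0]
45 30 0 - - - - - h40 h60 h80 [-11.0, -5.0, 127.0, -69.0, 27.0, 152.0]
45 30 40 - - - - - - h60 h80 [-11.0, -5.0, 127.0, -69.0, 27.0, 152.0]
45 30 70 - - - - - - - - [-11.0, -5.0, 127.0, -69.0, 27.0, 152.0]
```

Run:
```python
from h import *
L=np.array([547,-141,86.])
u,n,l,M=frame2(-20,25); o=rpy(M).tolist()
env.grab(20)
w=[400,-330,300]
print(env.ik(w,o))
env.reach(w,o); print(env.current_time_s(),env.current_eef_pos())
p=L+l*10+n*16+u*50-n*80
env.reach(p.tolist(),o)
tp,tr=env.current_eef_pos(),env.current_tcp_rot()
c=env.capture('wrist');save(c,'w1.png');print(env.current_time_s(),p,tp,tr,o,env.current_contact_force())
np.savez('w1.npz',tp=tp,tr=tr)
P=campose(c,tp,tr)
for t in ['pointer','mark','lip_edge']: print(t,[(d['xy'],d['score']) for d in env.spot_point('wrist',t)])
print(proj(c,[548.3,-286.6,87.2],P),proj(c,[586,-296,175],P),proj(c,L,P))
s=env.capture('scene');save(s,'s1.png')
```

```text
[-87.04715804  -5.52593536 121.22275502  62.56452307  92.3400461
 -20.31452486]
5.65 [ 399.8755124  -330.55865678  300.12060363]
6.75 [ 510.91459971 -128.45224402  158.3629581 ] [ 511.57187501 -130.15393225  159.57042834] [-171.08193533   23.35436073   17.77832156] [-170.93840610854838, 23.3989618698559, 17.88023267240521] [ 0.3140209   0.14831509 -0.6325452 ]
pointer []
mark []
lip_edge [([105.8, 323.8], 0.57)]
[560.73151105 325.06803323] [620.94550459 166.4432543 ] [319.06718499 298.72064347]
```

View pics/w1.png

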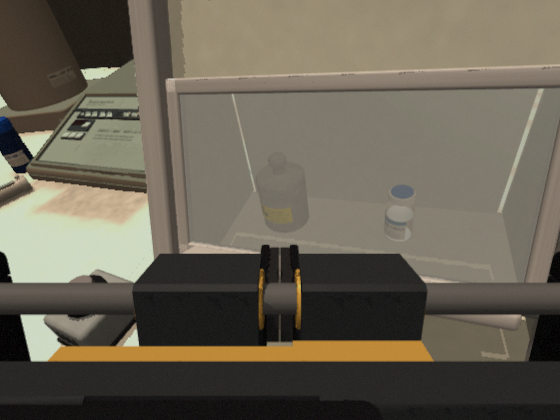

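View pics/s1.png

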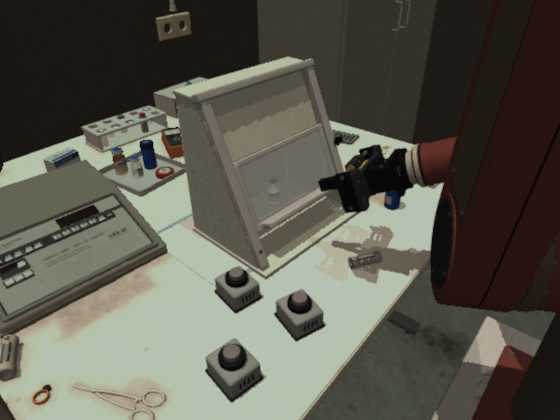

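The wrist view shows the window from above, with the lip's right end at about (520,320); the pointer is hidden behind the gripper bar at right. I'll look from further right, from two heights.

Run:
```python
from h import *
L=np.array([547,-141,86.])
u,n,l,M=frame2(-20,25); o=rpy(M).tolist()
for i,(off,s) in enumerate(((-90,60),(-90,110))):
    p=L+l*off-n*70+u*s
    env.servo_line(p.tolist(),rate=150,attitude=o); env.pause(0.25)
    tp,tr=env.current_eef_pos(),env.current_tcp_rot()
    c=env.capture('wrist');save(c,f'w2{i}.png');np.savez(f'w2{i}.npz',tp=tp,tr=tr)
    P=campose(c,tp,tr)
    for t in ['pointer','mark','lip_edge']: print(t,[(np.round(d['xy'],1),round(d['score'],2)) for d in env.spot_point('wrist',t)])
    print(env.current_time_s(),p,tp,proj(c,[548.3,-286.6,87.2],P),proj(c,[586,-296,175],P),proj(c,L-120*l,P))
```

```text
pointer [(array([411.4, 173.5]), 0.44)]
mark [(array([412.3, 172.7]), 0.93)]
lip_edge []
8.225 [ 502.73023978 -228.12412763  169.96174554] [ 502.73419572 -227.13945878  169.80545912] [390.13827057 302.64523601] [414.79516084 170.18032658] [351.97748734 310.47424536]
pointer []
mark [(array([403.8, 243.8]), 0.61)]
lip_edge []
9.1583 [ 523.80967902 -229.59814561  215.2771349 ] [ 523.35799558 -229.23494929  214.1674706 ] [383.69012007 360.07287742] [405.75619166 243.2035837 ] [347.56737104 367.3443277 ]
```

View pics/w20.png

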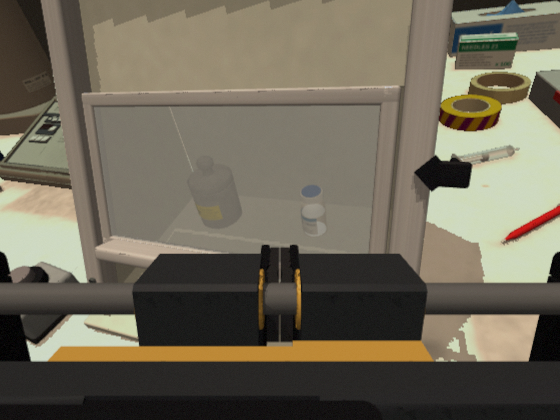

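View pics/w21.png

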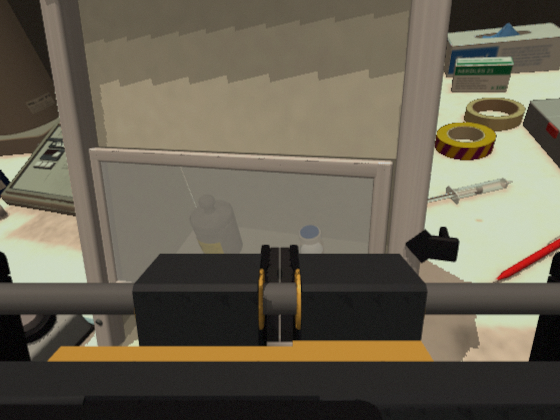

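Run:
```python
from h import *
L=np.array([547,-141,86.])
u,n,l,M=frame2(-20,25); o=rpy(M).tolist()
env.servo_line((L+l*10-n*60+u*30).tolist(),rate=200,attitude=o)
env.servo_line((L+l*10-n*55-u*28).tolist(),rate=150)
env.pause(0.2)
f0=np.array(env.current_contact_force());print(f0)
tp,tr=env.current_eef_pos(),env.current_tcp_rot()
c=env.capture('wrist');save(c,'w3.png');s=env.capture('scene');save(s,'s3.png')
P=campose(c,tp,tr)
for t in ['pointer','mark','lip_edge']: print(t,[(np.round(d['xy'],1),round(d['score'],2)) for d in env.spot_point('wrist',t)])
print(env.current_time_s(),tp,proj(c,[548.3,-286.6,87.2],P),proj(c,[586,-296,175],P),proj(c,L,P),proj(c,L-l*120,P),proj(c,L+l*120,P))
# mark triangulation
ct=env.capture('top');cs=s
rs=[ray(cs,(334.4,140.5),campose(cs)),ray(ct,(363.8,183.8),campose(ct))]
for i,xy in ((0,(415,173)),(1,(406,244))):
    d=np.load(f'w2{i}.npz');rs.append(ray(c,xy,campose(c,d['tp'],d['tr'])))
X,e=tri(rs);print('mark',X,e,tri(rs[2:]))
```

```text
[-0.2316034   0.31887842  0.09385366]
pointer []
mark []
lip_edge [(array([323.9, 192.2]), 0.57)]
10.9417 [ 486.70483524 -127.55133318   84.88418458] [604.42717242 201.91444182] [686.35070709 -15.06930449] [321.33307175 194.74490258] [550.14150958 213.29450075] [163.18020325 181.92338171]
mark [ 586.03117301 -296.55378779  174.30103618] [np.float64(1.3320578645545125), np.float64(1.3589329642590542), np.float64(1.221738104344944), np.float64(0.34201091849626875)] (array([ 590.10855363, -296.70252611,  170.13251554]), [np.float64(0.05595226063772545), np.float64(0.05595226063767034)])
```

View pics/w3.png

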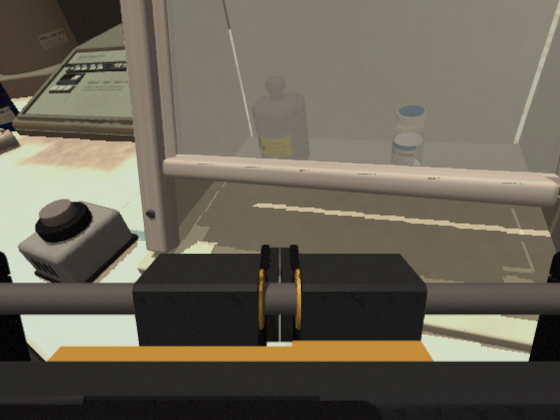

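View pics/s3.png

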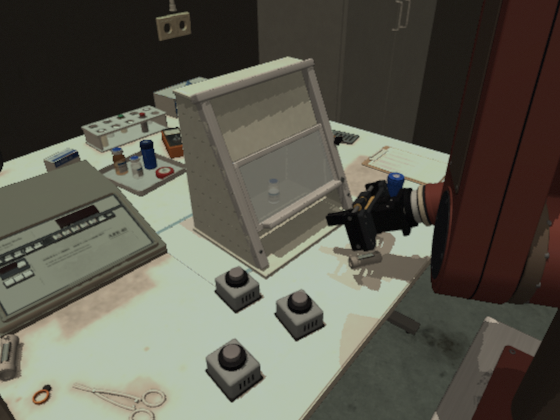

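The wrist view shows the lip ahead and above: its lower edge runs from (165,180) to (555,203), close to my model. The finger path below it is free. Next I go under it and push.

Run:
```python
from h import *
L=np.array([547,-141,86.])
u,n,l,M=frame2(-20,25)
env.servo_line((L+l*10+n*15-u*26).tolist(),rate=120)
f0=np.array(env.current_contact_force());print('f0',f0)
s=-26;con=None
while s<12:
    s+=3
    env.servo_line((L+l*10+n*15+u*s).tolist(),rate=40)
    f=np.array(env.current_contact_force())-f0
    print(s,f.round(1),round(-f@u,1))
    if -f@u>1.5: con=s;break
print(env.current_time_s(),env.current_eef_pos())
s=env.capture('scene');save(s,'s4.png')
```

```text
f0 [ 0.1989362   0.53783727 -0.82422368]
-23 [ 0.5 -1.   1.4] -1.5
-20 [-0.2 -0.1  0.4] -0.2
-17 [ 0.  -1.2  1.5] -1.4
-14 [-0.7  0.1  0.6] -0.2
-11 [ 0.  -0.8  1. ] -0.9
-8 [-0.6  0.   0. ] 0.2
-5 [ 0.3 -0.9 -1.2] 1.0
-2 [-1.5 -0.3 -1.2] 1.7
13.725 [ 560.47174379 -131.83924081   78.01224107]
```

View pics/s4.png

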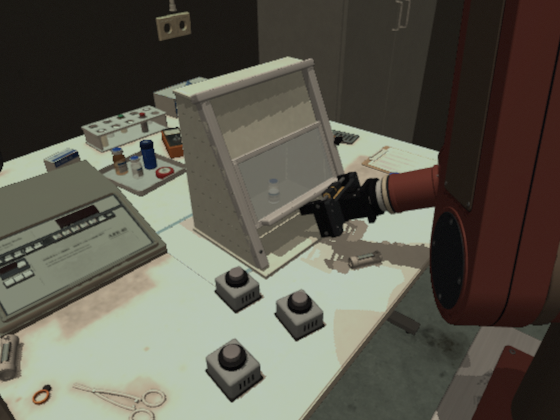

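Run:
```python
from h import *
L=np.array([547,-141,86.])
u,n,l,M=frame2(-20,25); o=rpy(M).tolist()
env.servo_line((L+l*10+n*15+u*75).tolist(),rate=60)
print(np.array(env.current_contact_force()),env.current_time_s(),env.current_eef_pos())
tp,tr=env.current_eef_pos(),env.current_tcp_rot();c=env.capture('wrist');save(c,'w5.png')
s=env.capture('scene');save(s,'s5.png');s=env.capture('top');save(s,'t5.png')
```

```text
[ 0.00131804 -0.68903143  0.0841605 ] 15.2083 [ 593.05940927 -134.12907829  147.96856707]
```

View pics/w5.png

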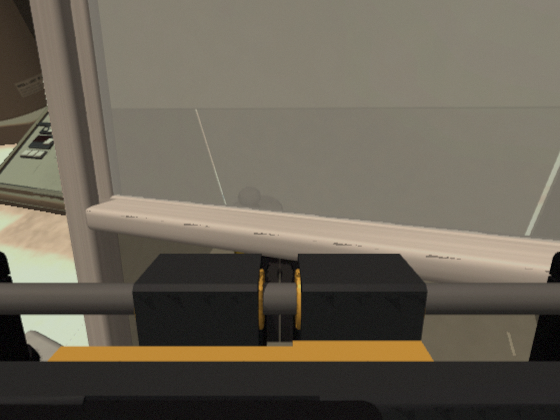

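View pics/s5.png

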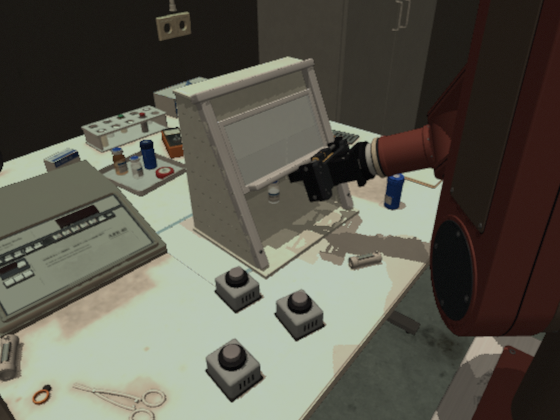

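View pics/t5.png

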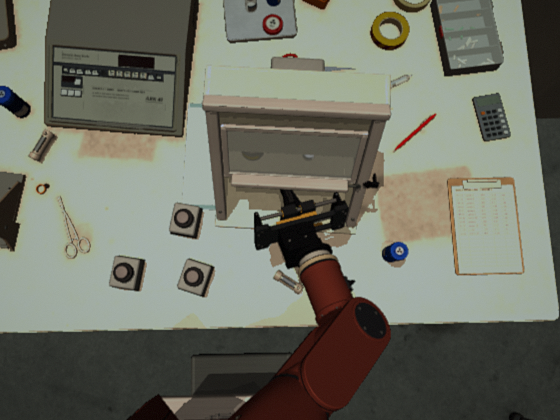

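The window moved up about 77 mm and stays there: the wrist view shows the lip across rows 205–280, and in the top view it is at y≈180, near the marker. I'll back off and look at pointer and mark from the right.

```bash
cat > look.py <<'E'
from h import *
import sys
L=np.array([547,-141,86.])
u,n,l,M=frame2(-20,25); o=rpy(M).tolist()
def look(tag,s0):
    env.servo_line((L+l*10+n*15+u*(s0-7)).tolist(),rate=100)
    env.servo_line((L+l*10-n*60+u*(s0-9)).tolist(),rate=200)
    env.servo_line((L-l*90-n*65+u*62).tolist(),rate=200)
    env.pause(0.25)
    tp,tr=env.current_eef_pos(),env.current_tcp_rot()
    c=env.capture('wrist');save(c,f'w{tag}.png');np.savez(f'w{tag}.npz',tp=tp,tr=tr)
    cv2.imwrite(f'pics/w{tag}c.png',cv2.resize(c['color'][100:260,340:500,::-1],None,fx=3.7,fy=3.7,interpolation=cv2.INTER_CUBIC))
    for t in ['pointer','mark','lip_edge']: print(t,[(np.round(d['xy'],1),round(d['score'],2)) for d in env.spot_point('wrist',t)])
    s=env.capture('scene');save(s,f's{tag}.png')
    cv2.imwrite(f'pics/s{tag}c.png',cv2.resize(s['color'][110:190,290:370,::-1],None,fx=7,fy=7,interpolation=cv2.INTER_CUBIC))
    s=env.capture('top')
    cv2.imwrite(f'pics/t{tag}c.png',cv2.resize(s['color'][150:230,310:410,::-1],None,fx=7,fy=7,interpolation=cv2.INTER_CUBIC))
    print(env.current_time_s(),tp)
E
python3 -c "
from look import *
look('6',75)"
```

```text
pointer [(array([410.3, 185. ]), 0.61), (array([ 12. , 278.8]), 0.29)]
mark [(array([412.9, 174.5]), 0.79), (array([195.6, 186.2]), 0.28)]
lip_edge [(array([191.8, 187.8]), 0.61)]
17.3333 [ 508.18818798 -227.07484713  169.51059403]
```

View pics/w6c.png

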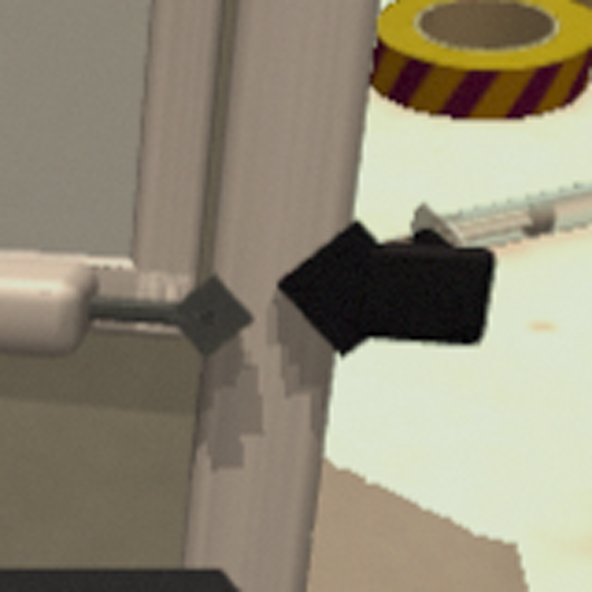

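View pics/s6c.png

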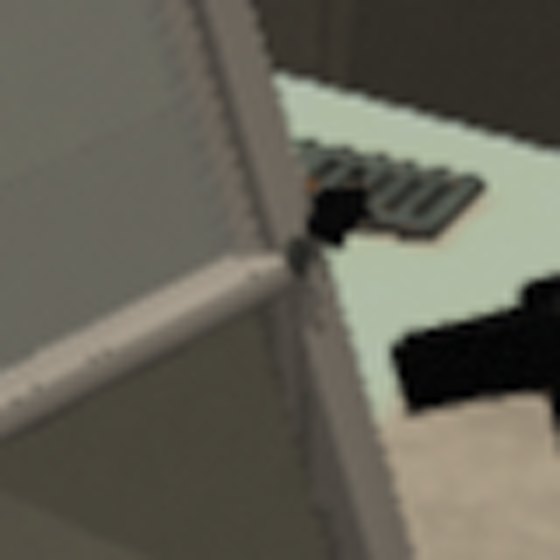

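View pics/t6c.png

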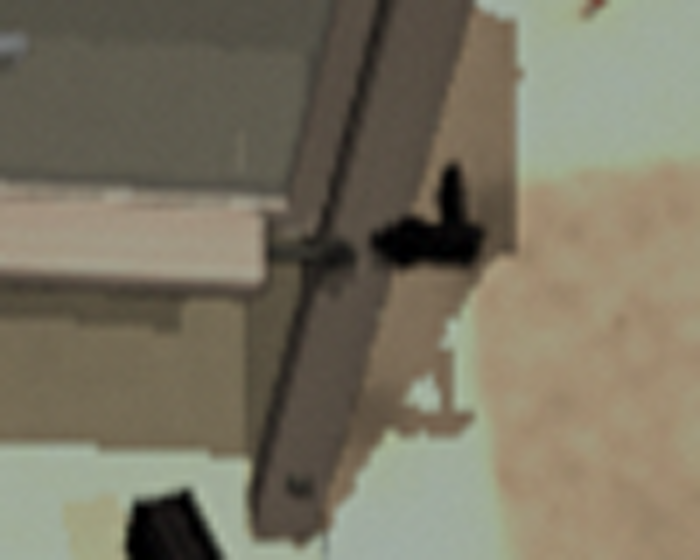

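The crop shows the pointer's diamond tip at image (408.1,185.9) and the mark tip at (415.1,177.3), so the window is slightly low. I'll compute how far.

```bash
cat > du.py <<'E'
from look import *
def du(tag,ptr,mk,X0=np.array([586,-293,173.]),c=None):
    c=c or env.capture('wrist'); d=np.load(f'w{tag}.npz');P=campose(c,d['tp'],d['tr'])
    global yawc
    for depth in (0,5):
        q=[]
        for xy in (ptr,mk):
            p,r=ray(c,xy,P); q.append(p+r*(((X0+n*depth-p)@n)/(r@n)))
        dd=q[1]-q[0];print('u',dd@u,'l',dd@l,'per px',q[0].round(1),q[1].round(1))
    a=X0; print('mm/px', 1/np.linalg.norm(proj(c,a+u,P)-proj(c,a,P)))
    # effect of view: n displacement -> u error
    p,r=ray(c,mk,P); print('du per dn', (r@u)/(r@n))
E
python3 -c "
from du import *
du('6',(408.1,185.9),(415.1,177.3))
print(L-0+0)"
```

```text
u 5.635933489409886 l -3.50535199761676 per px [ 583.8 -292.3  168.1] [ 585.9 -296.   173.2]
u 5.761441844580716 l -3.583413771117481 per px [ 587.9 -292.7  165.1] [ 590.  -296.4  170.3]
mm/px 0.6209959767841166
du per dn -0.16660604745183438
[ 547. -141.   86.]
```

```bash
sed -i 's/u\*62).tolist/u*camS).tolist/; s/def look(tag,s0):/def look(tag,s0,camS=62):/' look.py
python3 -c "
from look import *
env.servo_line((L+l*10-n*60+u*64).tolist(),rate=200)
env.servo_line((L+l*10+n*15+u*66).tolist(),rate=150)
env.servo_line((L+l*10+n*15+u*80.5).tolist(),rate=40)
env.pause(0.15);a=env.current_eef_pos();print(a,(a-L)@u,(a-L)@n)
look('7',80.5,28)"
```

```text
[ 595.32189215 -134.4301767   152.89789234] 80.8083678071292 15.000205226601933
pointer [(array([413.6, 121.7]), 0.58)]
mark [(array([421.2, 121.5]), 0.91)]
lip_edge [(array([193.2, 131.1]), 0.93)]
21.3667 [ 494.03119557 -226.39633544  139.11633724]
```

View pics/w7.png

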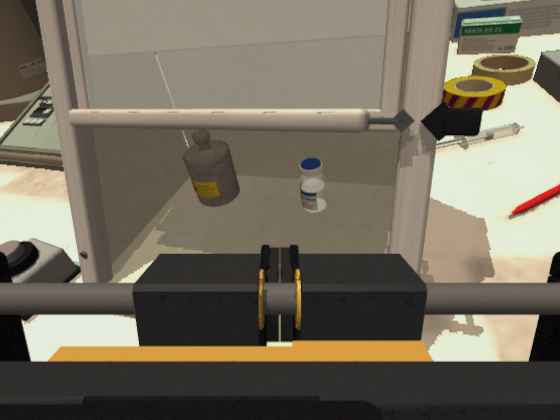

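View pics/w7c.png

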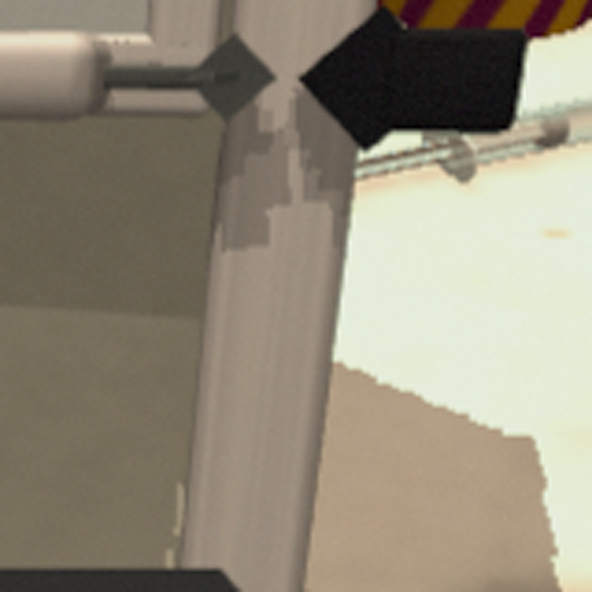

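Pointer tip (414.3,120.5) and mark tip (421.1,121.1) are practically level, and this view looks straight along the slide's normal.

```bash
python3 -c "
from du import *
c=env.capture('wrist')
du('7',(414.3,120.5),(421.1,121.1),c=c)
d=np.load('w7.npz');P=campose(c,d['tp'],d['tr'])
# lip axis slope in image vs model
a=proj(c,L+u*85+l*110,P);b=proj(c,L+u*85-l*110,P);print(a,b,np.degrees(np.arctan2(*(b-a)[::-1])))
g=proj(c,np.array([586,-293,173.]),P);print(np.degrees(np.arctan2(*(proj(c,np.array([586,-293,173.])-l*10,P)-g)[::-1])))
print(env.current_time_s())
cs=env.capture('scene');d=[x['xy'] for x in env.spot_point('scene','alarm_top')];print(d)
"
```

```text
u -0.3147428434817036 l -3.7769537799108006 per px [ 586.3 -292.4  173.5] [ 585.9 -296.2  173.2]
u -0.32175055801201374 l -3.8610472372588776 per px [ 590.7 -292.8  171.3] [ 590.3 -296.7  171. ]
mm/px 0.5690270480446602
du per dn -0.0171919849317306
[ 80.33728022 137.39692224] [345.68991069 145.7842763 ] 1.8104212629385026
0.4425230159631437
21.4167
[[226.9, 350.1], [237.3, 269.4], [299.3, 296.3]]
```

Pointer and mark agree within about 0.3 mm. Now the alarm button: the farthest box, about (544,92), 551 mm from the base against 479 and 412 for the look-alikes.

Run:
```python
from look import *
Md=np.column_stack([[0,0,-1.],[1,0,0],[0,-1,0]]); od=rpy(Md).tolist()
print(od)
print(env.ik([440,60,260],od),env.ik([544,92,150],od),env.ik([544,92,55],od))
c=env.capture('wrist')
p3=np.array([486.70483524,-127.55133318,84.88418458])
cs=env.capture('scene');ct=env.capture('top')
r=[ray(c,(66,213),campose(c,p3,o)),ray(cs,(237,270.5),campose(cs)),ray(ct,(182,217),campose(ct))]
print(tri(r),tri(r[:2]),tri([r[0],r[2]]))
env.servo_line([430,-280,230],rate=200); print(env.current_time_s())
q=env.ik([440,60,260],od);print(q)
if q is not None:
    env.reach([440,60,260],od);print(env.current_time_s(),env.current_eef_pos())
```

```text
[90.0, 90.0, 0.0]
[ -2.42980172 -14.43841326 110.19146667   0.          84.24694659
  -2.42980172] [ 1.40854384e+00  6.29871327e+00  1.02666339e+02 -2.54444375e-14
  7.10349478e+01  1.40854384e+00] [ 1.40854384e+00  1.32515301e+01  1.06092492e+02 -2.54444375e-14
  6.06559778e+01  1.40854384e+00]
(array([546.73308988,  88.80764038,  56.64416329]), [np.float64(3.7938244282711957), np.float64(3.0711639514760476), np.float64(5.321860653214422)]) (array([547.68037054,  84.55320435,  55.74648436]), [np.float64(0.32752648849606875), np.float64(0.32752648849590515)]) (array([549.30689555,  93.34973476,  50.97615651]), [np.float64(3.224744067315422), np.float64(3.2247440673154686)])
22.4333
[ -2.42980172 -14.43841326 110.19146667   0.          84.24694659
  -2.42980172]
23.9417 [439.37066471  59.75857456 258.73349464]<sys>:0: UserWarning: Gimbal lock detected. Setting third angle to zero since it is not possible to uniquely determine all angles.
```

```bash
python3 - <<'E' 2>/dev/null
from look import *
od=[90.0,90.0,0.0]
env.reach([545,89,170],od); env.pause(0.25)
tp,tr=env.current_eef_pos(),env.current_tcp_rot();c=env.capture('wrist');save(c,'w8.png');np.savez('w8.npz',tp=tp,tr=tr)
P=campose(c,tp,tr);print(env.current_time_s(),tp,tr,proj(c,[546,89,60],P),env.current_contact_force())
for t in ['alarm_top','alarm_box']: print(t,[(np.round(d['xy'],1),round(d['score'],2),onz(c,d['xy'],P,60).round(1)) for d in env.spot_point('wrist',t)])
for d in env.masks_of('wrist','alarm_top'): print(d['box'],d['score'])
s=env.capture('scene');save(s,'s8.png')
E
```

```text
24.8667 [545.33374704  88.64481065 171.8766871 ] [91.32432759 89.83385143  1.2910277 ] [278.43335957 205.82913252] [-0.14668797  0.48296828 -0.10499006]
alarm_top [(array([123.5, 233.9]), 0.97, array([414.5,  64.5,  60. ])), (array([279.2, 202.6]), 0.83, array([546.6,  91.8,  60. ])), (array([113.2,  24.4]), 0.69, array([426.9, 224.5,  60. ]))]
alarm_box [(array([146. ,  40.5]), 0.94, array([449.5, 214. ,  60. ])), (array([276.8, 186.6]), 0.9, array([544.7, 105.3,  60. ])), (array([149.7, 214.9]), 0.8, array([438.5,  81.3,  60. ]))]
[97.2, 5.8, 138.1, 48.6] 0.84
[260.5, 189.5, 297.2, 218.8] 0.75
[108.8, 210.3, 141.1, 247.6] 0.57
```

View pics/w8.png

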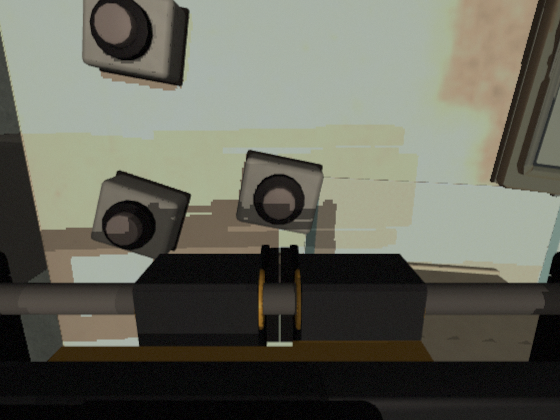

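View pics/s8.png

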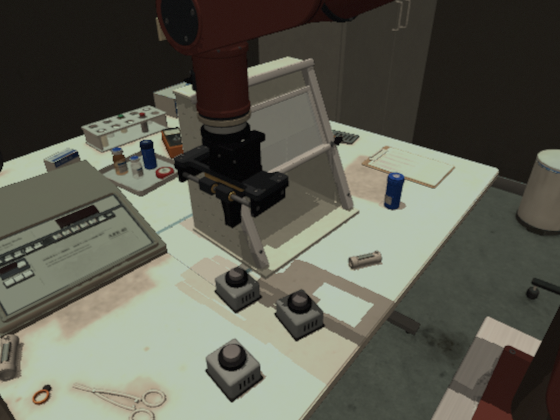

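```bash
python3 - <<'E' 2>/dev/null
from look import *
c=cv2.imread('pics/w8.png');cv2.imwrite('pics/w8c.png',cv2.resize(c[140:250,230:340],None,fx=5,fy=5,interpolation=cv2.INTER_CUBIC))
E
```

```text
(no output)
```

View pics/w8c.png

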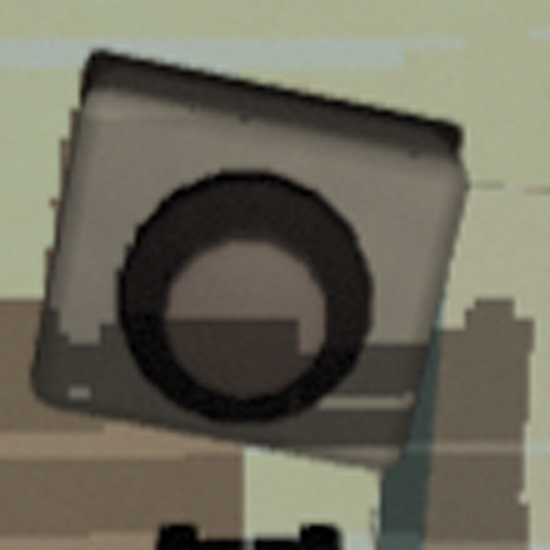

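The button top is at (279.2,203.8), giving about (546.5,91) at z=60. This agrees with the earlier fixes within a few mm. Now I press.

```bash
python3 - <<'E' 2>/dev/null
from look import *
x,y=546.5,90.8
env.servo_line([x,y,80],rate=150); env.pause(0.1)
f0=env.current_contact_force();print(f0,env.current_eef_pos())
z=80;first=None
while z>46:
    z-=1.5 if first is None else 1
    env.servo_line([x,y,z],rate=40)
    f=(np.array(env.current_contact_force())-f0)[2]
    print(z,round(f,1),env.current_eef_pos()[2].round(2))
    if first is None and f>1.8: first=z
    if f>14: break
env.pause(0.2);print('hold',np.array(env.current_contact_force())-f0,env.current_eef_pos(),env.current_time_s())
E
```

```text
[-0.24949489  0.31452984  0.22676798] [547.71287566  90.81711873  81.50705254]
78.5 -0.2 79.01
77.0 -0.4 76.85
75.5 -0.7 75.32
74.0 -0.4 73.83
72.5 -0.4 72.38
71.0 1.4 70.86
69.5 -0.5 69.34
68.0 -0.7 67.86
66.5 0.1 66.34
65.0 -0.2 64.84
63.5 -0.5 63.36
62.0 1.2 62.2
60.5 1.9 60.72
59.5 2.7 59.68
58.5 2.9 58.68
57.5 3.5 57.67
56.5 4.4 56.66
55.5 9.7 56.33
54.5 16.0 56.2
hold [-4.06550859 -0.54681778 16.04400641] [546.90890827  90.80847588  56.19695344] 30.8667
```

The force rose from 1 to 4.4 N over 6 mm (62.2 to 56.2) and then sharply to 16 N, so the button is at its stop. Now I release it and check.

```bash
python3 - <<'E' 2>/dev/null
from look import *
env.servo_line([546.5,90.8,80],rate=60); env.servo_line([546.5,90.8,170],rate=150)
env.reach([440,60,260],[90.0,90.0,0.0]);env.pause(0.2)
s=env.capture('scene');save(s,'s9.png');t=env.capture('top');save(t,'t9.png')
cv2.imwrite('pics/s9c.png',cv2.resize(s['color'][110:190,270:370,::-1],None,fx=7,fy=7,interpolation=cv2.INTER_CUBIC))
print(env.current_time_s(),env.current_contact_force())
for n_ in('scene','top'):
  for k in ('vial_shield_mid','syringe_shield_mid','mark','pointer','lead_pig_mid','vial_mid'): print(n_,k,[np.round(d['xy'],1).tolist() for d in env.spot_point(n_,k)][:2])
E
```

```text
33.1167 [-0.62373402 -1.01913689 -0.23951901]
scene vial_shield_mid [[392.9, 190.7]]
scene syringe_shield_mid [[362.8, 258.5]]
scene mark []
scene pointer []
scene lead_pig_mid []
scene vial_mid [[275.5, 192.1]]
top vial_shield_mid [[394.6, 256.4]]
top syringe_shield_mid [[285.8, 281.9]]
top mark [[359.8, 182.8]]
top pointer [[363.8, 184.3]]
top lead_pig_mid [[361.7, 184.1]]
top vial_mid []
```

View pics/s9.png

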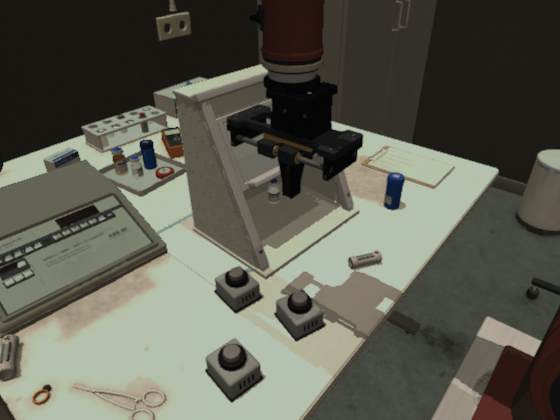

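View pics/s9c.png

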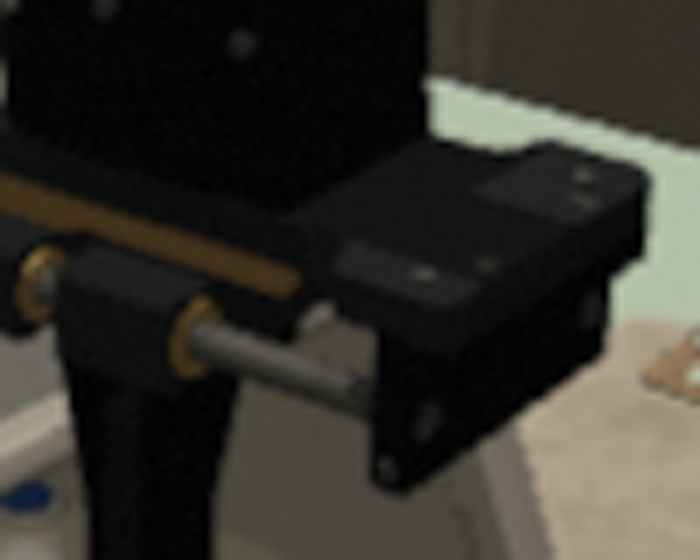

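View pics/t9.png

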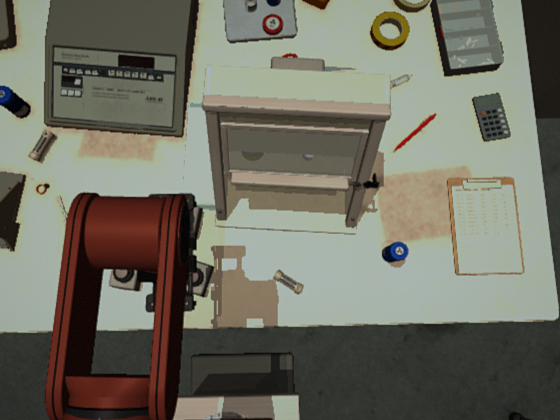

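The top view shows the lip at y≈178 with pointer and marker meeting at about (365,184). The vial shield (396,251) and the syringe shield (288,281) are where they were, and the arm is clear of everything.

```bash
python3 -c "
from workcell import env
env.sign_off();print(env.current_time_s())"
```

```text
the job is handed in; nothing more can be done
the job is handed in; nothing more can be done
```

The window is up at the marker, the alarm button was pressed fully down and let go, and the job was handed in at about 33 s of the 51 s.

**Window:** I pushed the lip up from beneath with closed fingers, in two pushes of about 77 mm and 5.5 mm. I then backed off and looked along the slide's normal, and pointer and mark agreed within about 0.3 mm. After the press, the top view still showed them meeting. The scene camera could not confirm it because the gripper blocked that view.

**Alarm:** I used the box farthest from the base, about 551 mm away against 479 and 412 mm for the look-alikes. The button travelled about 6 mm, from 62.2 to 56.2 mm height, and the force then rose sharply to 16 N, so it reached its stop. I let go straight upward, but the pictures don't resolve whether it came fully back up.

**Loose things:** The two shields on the bench and the marker looked unmoved, and the bottle and pot were still standing inside. At the end the arm was clear of everything and the force reading was about 1 N, which is noise level.

**Disagreements:**
- My first estimate of the lip height was about 5 mm low; I corrected it from the wrist view and the contact force.
- The button position differed by up to about 9 mm between cameras early on. I settled it with a close wrist view before pressing.

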